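# Hang a tool pod on the slatwall and stand the collet chuck in it

### The job

Hang the loose blue tool pod in the upper slot of the slatwall stand, in the gap between the two grey pods: tip its front up, put the lip into the slot and swing it down until its back rests flat against the panel. Then take the collet chuck with the brass-coloured nut out of the wooden block and set it down, without dropping it, taper first in the hung blue pod, turned so that its flange notches go over the pod's two keys and the flange lies flush on the pod. Leave the other chuck and everything else on the bench where it is.

Things in the scene. Friction and masses are not known exactly. Their poses are not given: they have to be found in the camera images.
- pod: Loose tool pod, 0.2 to 0.34 kg, standing upright on the bench. Origin: under its hole's axis, level with the underside; z up, +x to its back. Blue block 62 (x) x 54 (y) x 45 (z) mm, upright through hole 34 mm wide in its middle; grip its 54 mm wide sides (black patches). A neck 46 wide, 41 high joins it to a dark steel back plate 60 wide, 60 high; flat back face at x = 57 mm.
- lip (a point): Middle of the root of the pod's hook, on the back face at the tongue's underside: x = 57, z = 56 mm from the pod's origin, pod's axes. From here a tongue 52 mm wide, 4 mm thick runs 9 mm back (+x); at its end a lip 3 mm thick (6 to 9 mm behind the back face) stands up to 20 mm above this point.
- seat (a point): Middle of the pod's hole, level with the block's top, 45 mm above the pod's origin; pod's axes. In front of and behind the hole stand two steel keys on the top, 12 mm wide (y), 8 mm high, from 18.5 to 26.5 mm from the axis at -x and +x.
- rack: Fixed slatwall stand: aluminium panel 300 mm wide, from 90 to 240 mm above the bench, on two legs. Origin: at bench level under the middle of its front face; z up, +x into the panel, y along it. Two slots 16 mm high over its whole width: upper z = 200 to 216 mm, lower 125 to 141 mm. Slats 4 mm thick; cavity behind 18 mm deep, from 7 mm below each slot to 17 mm above it.
- groove (a point): Middle of the upper slot's lower edge on the front face; rack's axes. A hung pod's tongue rests on this edge, the lip up behind the slat above, the back plate on the panel: lip then lies on this edge line and the pod's front sags about 1 to 2 degrees. The lip passes the slot only with the pod's front tipped up about 40 degrees or more, then rises some 7 mm as the pod swings down.
- full_pod: Fixed grey pod of the same shape hanging in the upper slot, a dark-nutted chuck in it (top 269 mm above the bench), left or right of the gap. Origin and axes as for the blue pod; 60 mm wide over its back plate.
- empty_pod: Fixed empty grey pod of the same shape hanging in the upper slot on the other side of the gap; 60 mm wide over its back plate. Origin and axes as for the blue pod. The clear gap between the two back plates is 138 to 162 mm.
- chuck: Loose collet chuck with a brass-coloured nut, 0.33 to 0.55 kg, upright in one of the block's two holes, at any turn. Origin: centre of the flange's underside; z up its axis, +x and -x to the two flange notches (17 mm wide, to 15.5 mm from the axis; alike after a half turn). Flange 46 mm across, z 0 to 20 mm. Below it a taper 31 to 19 mm wide to 46 mm down, a stud to 66 mm down.
- nut (a point): Middle of the brass-coloured chuck's round nut (where to grip it), 45 mm above its origin; chuck's axes. Nut 42 mm across, 34 to 56 mm above the origin; neck below it 31 mm across; a 10 mm cutter stands above it to 80 mm. Seated over the keys, chuck is at seat; unmatched, the flange stands 8 mm too high on the keys.
- spare_chuck: Second loose chuck of the same shape with a dark nut, in the block's other hole; to be left there.
- block: Fixed wooden block 75 (x) x 160 (y) x 75 (z) mm with two upright round holes 34 mm wide at y = -40 and +40 mm. Origin: centre of its underside; y along its length.
- oil: Loose small white oil bottle with a teal band, 47 mm across, 130 mm high; origin under its centre. Bystander.
- spray: Loose red and white spray can, 59 mm across, 198 mm high; origin under its centre. Bystander.
- spool: Loose spool of solder, 52 mm across, 30 mm high; origin under its centre. Bystander.
- tube_half: Loose wooden tube block, 50 x 85 x 32 mm; origin under its centre. Bystander.
- pen: Loose black and white marker lying on the bench, 136 mm long; origin under its centre. Bystander.
- vise (a point): Top of the fixed grey bench vise that stands between the robot and the stand: middle of its body's top, 148 mm above the bench. The body reaches 145 mm to either side of it in x and 45 mm in y; its front jaw, more than 190 mm nearer to the robot, is 225 mm high.

How it is judged:
On the way:
1. the blue pod hangs seated in the upper slot, in the gap, with the gripper off it (x of pod in the frame of rack between -0.064 and -0.053 m and z of pod in the frame of rack between 0.136 and 0.148 m and y of pod in the frame of rack between -0.08 and 0.08 m and angle between pod's own z axis and vertical below 0.09 rad and angle between the x axis of pod and the x axis of rack, either way round below 0.09 rad and contact force between pod and the fingers below 0.3 N), for 0.3 s.
At the end, for the whole second after the job is handed in: Blue pod hangs in the upper slot's gap, back within about 6 mm and 5 degrees of the panel; brass-nutted chuck in it: flange within 2.5 mm of the pod's top, 4 mm of the hole's middle, notches within 10 degrees of the keys; other chuck within 30 mm of its start; all at rest (x of pod in the frame of rack between -0.064 and -0.053 m and z of pod in the frame of rack between 0.136 and 0.148 m and y of pod in the frame of rack between -0.08 and 0.08 m and angle between pod's own z axis and vertical below 0.09 rad and angle between the x axis of pod and the x axis of rack, either way round below 0.09 rad and z of chuck in the frame of pod between 0.043 and 0.0475 m and distance between chuck and seat below 0.004 m and angle between the z axis of chuck and the z axis of pod, either way round below 0.05 rad and angle between the x axis of chuck and the x axis of pod, either way round below 0.17 rad and linear speed of each of pod, chuck below 0.02 m/s and distance of spare_chuck from where it was at the start of the episode below 0.03 m); the robot touches nothing.
It fails at once if a bystander on the bench is pushed more than 40 mm (distance of any of spare_chuck, oil, spray, spool, tube_half, pen from where it was at the start of the episode above 0.04 m).
It fails at once if the other chuck, the oil bottle or the spray can is tipped over (angle between any of spare_chuck, oil, spray's own z axis and vertical above 0.5 rad).
It fails at once if the chuck is dropped into the pod instead of being set down (distance between chuck and seat below 0.04 m and linear speed of chuck above 0.6 m/s).
It also fails if it takes over 69 s, if anything falls off the work surface, if the arm or the gripper's body presses on something with over 40 N, if the wrist force passes 120 N, or if a joint passes its speed limit or range.

### The arm

A 6-joint arm with a two-finger parallel gripper is mounted at the origin on a cart in front of the work surface, level with it; the furniture and walls round the work are solid. World frame = base frame: x ahead of the robot, y to its left, z up, the work surface at z = 0. Lengths are in m, angles in rad, forces in N, time in s.
With the tool pointing down it reaches from about 0.275 to 0.825 m from the base axis. Payload 4.9 kg.
Tool frame: the origin (TCP) lies midway between the tips of the shut fingers; the grasp point (between the pads) lies 19 mm behind it (grip_point_offset is the distance from the TCP to the grasp point, in m); z points along the fingers, y is the line along which they close (so a half turn about z gives the same grasp; the last joint's range is limited). The gripper opens to 85 mm and grips with 20 to 120 N. Pads are 22 mm wide; open, the fingers measure 114 mm over their backs; the gripper's body (76 mm by 85 mm) begins 54 mm behind the grasp point. The pads swing forward as they close: fully open they stand 13 mm farther back than shut.
Start: joints at [-1.452, 0.326, -0.193, 1.052, 0, 1.437], TCP at [0.138, -0.533, 0.207] pointing down, gripper open.
Joint ranges: [-2.65, 2.65], [-0.97, 1.79], [-1.3, 1.35], [-1.93, 2.1], [-1.47, 1.37], [-3.14, 3.14]. Speed limits (rad/s): [2.57, 2.57, 3.14, 3.14, 3.14, 3.14].

### API

Orientations are given as a rotation vector (axis times angle).
In Python, from cell import * gives the robot as it stands. Calls block until the motion is done:
- movep(position, orientation): joint-space move of the TCP to a pose.
- move_l(position, velocity=0.15, rot=None, until_force=None): straight line of the TCP; rot=None keeps the orientation; velocity is the mean speed in m/s. With until_force (N) it stops when the force on the tool has changed by that much, and returns True; else False.
- set_joints(angles): joint-space move.
- let_go() and grab(newtons=None): open the fingers fully, or close them until they stop; newtons is the grip in N (None keeps the last).
- sleep(seconds).
- ik(position, orientation): joint angles nearest the present ones, or None.
- get_state(): the state.
- grab_frame(name): name is "scene" or "top" or "wrist"; returns a dict with "img" (400x640x3 uint8, red, green, blue), "fx", "fy", "cx", "cy" (pixels), "cam_to_world" (4x4, takes a point from camera to world coordinates); the wrist camera has in their place "T_tool_cam" (4x4, takes a point from camera to tool coordinates, whose origin is the TCP and whose axes are the flange's). Camera axes: x right, y down, z forward; pixel columns grow to the right and rows downward; lengths in m; the calibration is good to about 2 mm. A picture is of the moment at which its call begins: read the wrist's pose just before it. There is no depth.
A pose or a line that the arm cannot do raises MotionError and nothing moves.
- sign_off(): hands the job in; it is judged then, once.
Trained networks look in the newest picture that a camera, given by its name, has taken for a name from the list of things; names that differ only in an ending like _2 or _b are one class to them, and where a whole thing is asked for, a point or a joint stands for the part that bears it (a point fixed in the world has none). Each returns a list of dicts, best first, with "score" (0 to 1); they miss things now and then, are a little off and sometimes report something else, mostly with a low value. They report only what shows in the picture. A call takes as long as a camera call.
- spot_in(camera, name): "centre" ([column, row] in pixels, amid what is visible of it).
- silhouettes(camera, name): "mask" (400x640 bool, what is visible of it) and "centre" ([column, row] in pixels, amid what is visible of it).
- tip_of(camera, name): "centre" ([column, row] in pixels: a listed point, or the origin of a listed thing).
The state is a dict: "clock": time; "q": joint angles; "joint_velocities": joint speeds; "tau": joint torques, N m; "position": TCP position; "eef_rot": TCP orientation; "contact_force": force on the tool from outside, world axes, zero at the start; "wrist_torque": the same for the moment, N m; "finger_gap": opening from 0.0 (shut) to 1.0 (fully open); "grasp_force": force on a finger pad.
Only numpy, scipy, OpenCV 4.12 (cv2) and the standard library are available. Lean on these libraries where they do the work, as an engineer would, in place of code of your own. Each camera call takes 0.05 s, during which the arm holds its last target. There are 200 camera calls.

## Working session

There is one attempt and no reset: what is moved stays moved. The work goes in short steps, each a Python script; the robot and the scene stay as the last script left them, time stands still between calls to the robot, and variables do not carry over. Pictures are saved under pics/ and viewed, at most 12 in all, crops included, and the job is handed in when it is done.

```bash
ls; mkdir -p pics; cat > h.py <<'E'
from cell import *
import numpy as np, cv2
from scipy.spatial.transform import Rotation as R
def snap(name,fn=None):
    f=grab_frame(name)
    if fn: cv2.imwrite('pics/'+fn,f["img"][:,:,::-1])
    return f
def ray(f,px,T=None):
    T=np.array(f["cam_to_world"]) if T is None else T
    d=np.array([(px[0]-f["cx"])/f["fx"],(px[1]-f["cy"])/f["fy"],1.])
    return T[:3,3],T[:3,:3]@d
def atz(f,px,z,T=None):
    o,d=ray(f,px,T); return o+d*(z-o[2])/d[2]
def proj(f,p,T=None):
    T=np.array(f["cam_to_world"]) if T is None else T
    c=T[:3,:3].T@(np.array(p)-T[:3,3]); return np.array([f["fx"]*c[0]/c[2]+f["cx"],f["fy"]*c[1]/c[2]+f["cy"]])
def tri(rs):
    A=np.zeros((3,3));b=np.zeros(3)
    for o,d in rs:
        d=d/np.linalg.norm(d);P=np.eye(3)-np.outer(d,d);A+=P;b+=P@o
    x=np.linalg.solve(A,b)
    return x,[np.linalg.norm((np.eye(3)-np.outer(d,d)/(d@d))@(x-o)) for o,d in rs]
def wristT(f,s=None):
    s=s or get_state()
    T=np.eye(4);T[:3,:3]=R.from_rotvec(s["eef_rot"]).as_matrix();T[:3,3]=s["position"]
    return T@np.array(f["T_tool_cam"])
E
cat > a.py <<'E'
from h import *
np.set_printoptions(precision=4,suppress=True)
S=snap("scene","s0.png");T=snap("top","t0.png")
print(S["cam_to_world"],T["cam_to_world"],S["fx"],T["fx"])
for n in ["pod","lip","seat","rack","groove","full_pod","empty_pod","chuck","nut","spare_chuck","block","oil","spray","spool","tube_half","pen","vise"]:
    a=tip_of("scene",n)[:2];b=tip_of("top",n)[:2]
    print(n,[(np.round(x["centre"]),round(x["score"],2)) for x in a],[(np.round(x["centre"]),round(x["score"],2)) for x in b])
    if a and b: print("   ",*tri([ray(S,a[0]["centre"]),ray(T,b[0]["centre"])]))
print(get_state())
E
python3 a.py
```

```text
pics
[[-0.4815  0.4314 -0.7629  1.3572]
 [ 0.8764  0.2294 -0.4234  0.5318]
 [-0.0077 -0.8725 -0.4885  0.707 ]
 [ 0.      0.      0.      1.    ]] [[-0.0165 -0.9975  0.0693  0.4229]
 [-0.9999  0.0166  0.0015  0.0203]
 [-0.0027 -0.0692 -0.9976  1.441 ]
 [ 0.      0.      0.      1.    ]] 501.4431504240397 489.61612897302416
pod [(array([249., 240.]), 0.66)] [(array([377., 218.]), 0.86)]
    [ 0.4667 -0.146  -0.0007] [np.float64(0.0033610978430860037), np.float64(0.0033610978430859842)]
lip [(array([184., 208.]), 0.56)] [(array([391., 206.]), 0.78)]
    [ 0.5302 -0.2168  0.1063] [np.float64(0.05254892009772037), np.float64(0.052548920097720414)]
seat [(array([253., 220.]), 0.53)] [(array([378., 223.]), 0.92), (array([407., 263.]), 0.47)]
    [ 0.4504 -0.1415  0.052 ] [np.float64(0.004651072247778112), np.float64(0.004651072247778013)]
rack [(array([203., 254.]), 0.31)] [(array([272., 164.]), 0.78), (array([309., 178.]), 0.31)]
    [0.6867 0.0566 0.1677] [np.float64(0.11484231509732264), np.float64(0.11484231509732258)]
groove [(array([326., 232.]), 0.92)] [(array([263., 156.]), 0.73)]
 
[... 1520 characters left out ...]
6., 196.]), 0.79), (array([184., 209.]), 0.65)] [(array([311., 231.]), 0.72), (array([404., 262.]), 0.42)]
    [0.4313 0.0408 0.1577] [np.float64(0.0012365312307374453), np.float64(0.0012365312307375065)]
{'clock': 1.8, 'q': array([-1.4522,  0.3262, -0.1926,  1.052 , -0.    ,  1.4366]), 'joint_velocities': array([ 0.0005,  0.0005,  0.0003, -0.0011, -0.0003,  0.0018]), 'tau': array([ -0.0007, -44.3316,  26.2757,   0.001 ,  -0.0001,  -0.    ]), 'position': array([ 0.1376, -0.5325,  0.2073]), 'eef_rot': array([ 3.1165,  0.396 , -0.    ]), 'contact_force': array([-0.4983,  0.1813, -0.0385]), 'wrist_torque': array([-0.0339, -0.0054, -0.0099]), 'grasp_force': 0.0, 'finger_gap': 1.0022530904288636}
```

```bash
python3 -c "
import cv2
a=cv2.imread('pics/t0.png')[100:340,150:470];cv2.imwrite('pics/t0c.png',cv2.resize(a,None,fx=2.5,fy=2.5,interpolation=2))
a=cv2.imread('pics/s0.png')[90:340,130:450];cv2.imwrite('pics/s0c.png',cv2.resize(a,(768,600),interpolation=2))"
```

```text
(no output)
```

View pics/t0c.png

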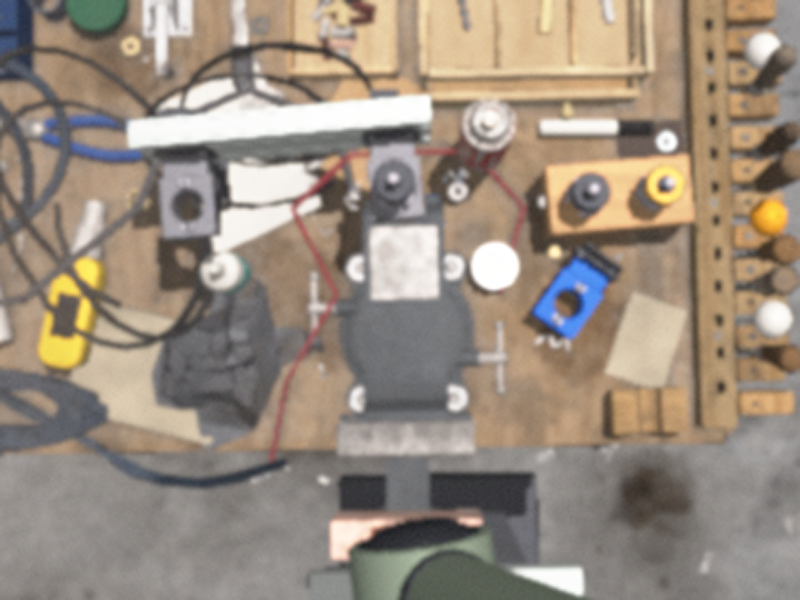

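View pics/s0c.png

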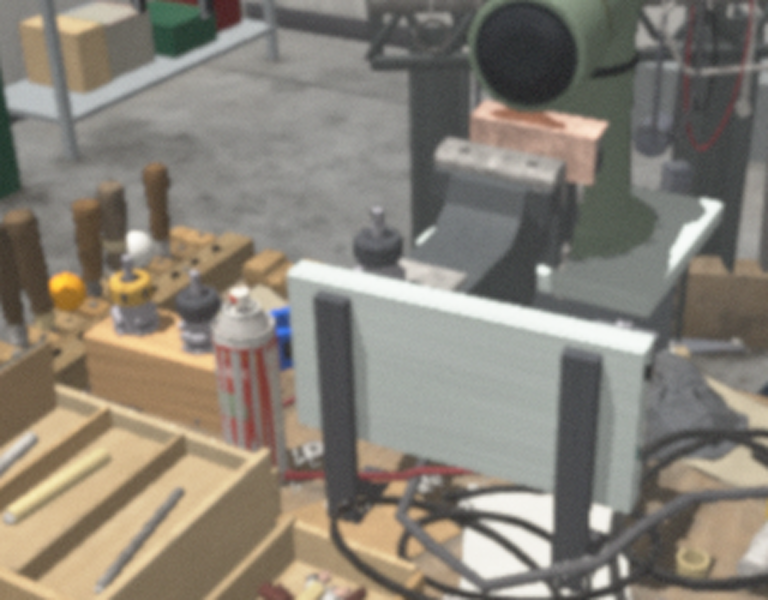

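The top view shows the panel at crop (128–430, 100–145), with the empty grey pod on the left (187, 205) and the full one on the right (395, 180). The blue pod is at (570, 305), turned about -33°. The block is at (618, 195), with the brass chuck at its right end. The scene view is from behind the stand, and spray and block are visible there. Next I'll look closer with the wrist camera.

```bash
cat >> h.py <<'E'
np.set_printoptions(precision=4,suppress=True)
def Rt(yaw,a=0,flip=1):
    """tool z in the frame with heading yaw: angle a from straight down toward +x; tool y = flip*Y"""
    c,s=np.cos(yaw),np.sin(yaw);X=np.array([c,s,0]);Y=np.array([-s,c,0])*flip
    z=np.sin(a)*X-np.cos(a)*np.array([0,0,1.]);return np.column_stack([np.cross(Y,z),Y,z])
def rv(M): return R.from_matrix(M).as_rotvec()
def wsnap(fn=None):
    s=get_state();f=snap("wrist",fn);f["cam_to_world"]=wristT(f,s);return f
E
python3 - <<'E'
from h import *
f=snap("wrist");print(f["T_tool_cam"],f["fx"],f["cx"],f["cy"])
for fl in (1,-1):
  for nm,p,yaw,a in [("look",[.42,-.2,.36],0,0),("pod",[.48,-.15,.03],-.58,.8),("pod0",[.48,-.15,.03],-.58,0),("hang45",[.55,.15,.2],.083,0),("hang0",[.55,.15,.2],.083,.8),("chuck",[.58,-.24,.1],.083,0),("look rack",[.42,.13,.36],.083,.6)]:
    print(fl,nm,ik(p,rv(Rt(yaw,a,fl))))
E
```

```text
[[-0.0003 -0.9468 -0.3218  0.0837]
 [ 1.     -0.0004  0.0001  0.0006]
 [-0.0002 -0.3218  0.9468 -0.1668]
 [ 0.      0.      0.      1.    ]] 318.950904197496 322.44156267487716 200.8586950240504
1 look [-0.6033  0.1075 -0.0864  1.3769  0.     -0.6033]
1 pod None
1 pod0 [-0.4498  0.439  -0.5434  0.5884  0.      0.1302]
1 hang45 [ 0.1368  0.3681 -0.1506  1.0521  0.      0.0538]
1 hang0 [ 0.1748 -0.0292 -1.0616 -0.2595 -0.0658  0.0641]
1 chuck [-0.5099  0.5515 -0.1255  0.8939 -0.     -0.5929]
1 look rack [ 0.1682 -0.4365 -0.7111  0.6979 -0.0481  0.0704]
-1 look [-0.6033  0.1075 -0.0864  1.3769  0.      2.5383]
-1 pod None
-1 pod0 [-0.4498  0.439  -0.5434  0.5884 -0.     -3.0114]
-1 hang45 [ 0.1368  0.3681 -0.1506  1.0521 -0.     -3.0878]
-1 hang0 [ 0.1748 -0.0292 -1.0616 -0.2595 -0.0658 -3.0775]
-1 chuck [-0.5099  0.5515 -0.1255  0.8939 -0.      2.5487]
-1 look rack [ 0.1682 -0.4365 -0.7111  0.6979 -0.0481 -3.0712]
```

```bash
cat > b.py <<'E'
from h import *
move_l([.138,-.533,.36],.3)
movep([.44,-.2,.36],rv(Rt(0,0)))
import json
def look(fn,names):
    f=wsnap(fn);s=np.array(get_state()["position"])
    for n,z in names:
        r=tip_of("wrist",n)[:2];m=silhouettes("wrist",n)[:1]
        print(n,[(np.round(x["centre"]),round(x["score"],2),atz(f,x["centre"],z)) for x in r])
look("w1.png",[("pod",0),("seat",.045),("lip",.056),("chuck",.075),("nut",.12),("spare_chuck",.075),("block",0),("spool",0)])
movep([.40,.12,.38],rv(Rt(.083,.5)))
look("w2.png",[("groove",.2),("rack",0),("full_pod",.143),("empty_pod",.143),("vise",.148),("oil",0)])
print(get_state()["clock"])
for a in np.arange(0,.85,.1): print(a,ik([.48,-.15,.03],rv(Rt(-.58,a,1))) is not None,ik([.57,.15,.2],rv(Rt(.083,a-.85,1))) is not None)
E
python3 b.py
```

```text
pod [(array([359., 155.]), 0.57, array([ 0.4566, -0.1399,  0.    ])), (array([300.,  71.]), 0.42, array([ 0.3261, -0.2348,  0.    ]))]
seat [(array([358., 163.]), 0.62, array([ 0.4601, -0.1457,  0.045 ]))]
lip [(array([334., 187.]), 0.6, array([ 0.4946, -0.1837,  0.056 ]))]
chuck [(array([294., 244.]), 0.66, array([ 0.5828, -0.246 ,  0.075 ])), (array([326., 261.]), 0.52, array([ 0.6128, -0.1952,  0.075 ]))]
nut [(array([291., 257.]), 0.88, array([ 0.5809, -0.2461,  0.12  ]))]
spare_chuck [(array([346., 242.]), 0.95, array([ 0.5787, -0.1643,  0.075 ]))]
block [(array([323., 224.]), 0.74, array([ 0.58  , -0.2005,  0.    ]))]
spool [(array([405., 183.]), 0.66, array([ 0.5048, -0.0601,  0.    ]))]
groove [(array([337., 233.]), 0.65, array([0.6298, 0.16  , 0.2   ]))]
rack [(array([109.,  87.]), 0.55, array([ 0.5337, -0.2192,  0.    ])), (array([337., 232.]), 0.38, array([0.892 , 0.1955, 0.    ]))]
full_pod [(array([264., 175.]), 0.6, array([0.5731, 0.0474, 0.143 ]))]
empty_pod [(array([412., 176.]), 0.8, array([0.5586, 0.2646, 0.143 ])), (array([149., 150.]), 0.3, array([ 0.5407, -0.1063,  0.143 ]))]Traceback (most recent call last):
  File "b.py", line 12, in <module>
    look("w2.png",[("groove",.2),("rack",0),("full_pod",.143),("empty_pod",.143),("vise",.148),("oil",0)])
    ~~~~^^^^^^^^^^^^^^^^^^^^^^^^^^^^^^^^^^^^^^^^^^^^^^^^^^^^^^^^^^^^^^^^^^^^^^^^^^^^^^^^^^^^^^^^^^^^^^^^^^
  File "b.py", line 8, in look
    r=tip_of("wrist",n)[:2];m=silhouettes("wrist",n)[:1]
                              ~~~~~~~~~~~^^^^^^^^^^^
ValueError: it knows: block, chuck, empty_pod, full_pod, groove, lip, nut, oil, pen, pod, rack, seat, spare_chuck, spool, spray, tube_half
```

View pics/w1.png

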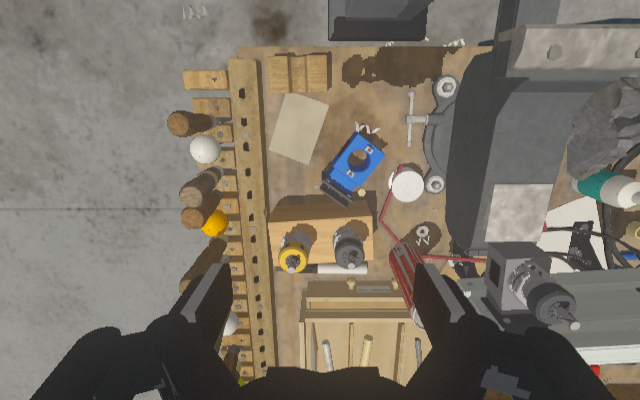

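View pics/w2.png

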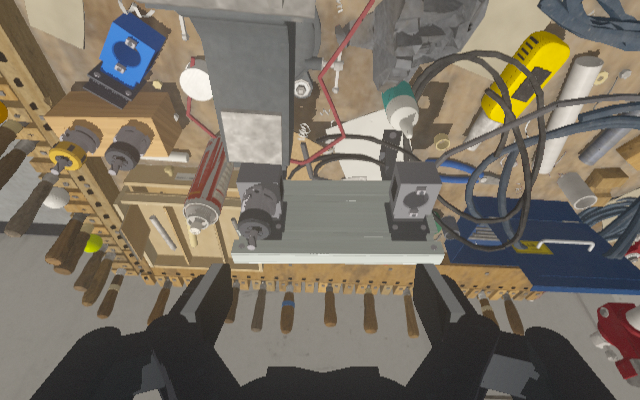

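w1 shows the blue pod with its hole at (358, 160), the block at (323, 235), the brass nut at (291, 257) and the spare at (348, 250). In w2 the two grey pods are at (262, 190) and (412, 190) with the free gap between them, and the panel's top edge is at row ~258. I'll fit the pod and rack poses from these.

```bash
cat > c.py <<'E'
from h import *
from scipy.optimize import minimize
def blue(f):
    h=cv2.cvtColor(f["img"],cv2.COLOR_RGB2HSV);m=cv2.inRange(h,(105,140,80),(125,255,255))
    return m
def hull(f,ps):
    m=np.zeros((400,640),np.uint8)
    cv2.fillConvexPoly(m,cv2.convexHull(np.round(np.array([proj(f,p) for p in ps])*16).astype(np.int32)),1,shift=4);return m
def fit(f,x0,roi):
    m=(blue(f)>0).astype(np.uint8);k=np.zeros_like(m);k[roi[1]:roi[3],roi[0]:roi[2]]=1;m*=k
    m=cv2.morphologyEx(m,cv2.MORPH_CLOSE,np.ones((25,25)))
    box=np.array([[a,b,c] for a in(-.031,.031) for b in(-.027,.027) for c in(0,.045)])
    def cost(p):
        c,s=np.cos(p[2]),np.sin(p[2]);M=np.array([[c,-s,0],[s,c,0],[0,0,1]])
        h=hull(f,box@M.T+[p[0],p[1],0]);return -(h&m).sum()/(h|m).sum()
    r=minimize(cost,x0,method="Nelder-Mead",options=dict(initial_simplex=np.array(x0)+np.array([[0,0,0],[.01,0,0],[0,.01,0],[0,0,.2]])));return r.x,r.fun,m.sum()
if __name__=="__main__":
    w2=wsnap()
    print(fit(w2,[.459,-.143,-.58],(60,0,175,110)))
    for n in("groove","full_pod","empty_pod"): print(n,[(atz(w2,x["centre"],.2 if n=="groove" else .143),x["score"]) for x in tip_of("wrist",n)[:1]])
    g=cv2.cvtColor(w2["img"],cv2.COLOR_RGB2GRAY)
    for c in (295,320,345,370): print(c,g[240:270,c])
    cv2.imwrite("pics/w2c.png",cv2.resize(w2["img"][150:280,210:460,::-1],(775,403),interpolation=2))
    T=snap("top");print(fit(T,[.459,-.143,-.58],(350,190,410,250)))
    S=get_state();print(S["clock"],S["position"])
    movep([.44,-.2,.36],rv(Rt(0,0)))
    w1=wsnap();print(fit(w1,[.459,-.143,-.58],(310,110,410,215)))
    for a in np.arange(0,.85,.1): print(round(a,1),ik([.48,-.15,.03],rv(Rt(-.58,a,1))) is not None,ik([.57,.15,.2],rv(Rt(.083,a-.85,1))) is not None)
E
python3 c.py
```

```text
(array([ 0.4057, -0.0663, -0.0467]), np.float64(0.0), np.uint64(2715))
groove [(array([0.6262, 0.1603, 0.2   ]), 0.83)]
full_pod [(array([0.5762, 0.0501, 0.143 ]), 0.89)]
empty_pod [(array([0.5588, 0.2632, 0.143 ]), 0.56)]
295 [131 129 129 128 128 128 127 128 129 131 131 132 130 134 204 198 211 222
 221 220 221 221 213 208 176 144 145 144 143 141]
320 [129 128 130 129 127 130 129 128 127 128 131 131 129 131 195 206 216 222
 220 221 220 219 214 229 196 144 146 145 148 146]
345 [128 129 131 130 129 131 128 129 130 130 130 130 129 128 184 191 210 219
 218 219 219 218 212 219 183 131 131 130 130 129]
370 [132 131 130 130 128 130 131 129 130 131 130 130 130 130 176 202 203 213
 217 217 218 218 218 221 181 128 130 132 134 132]
(array([ 0.4775, -0.0652, -1.217 ]), np.float64(0.0), np.uint64(536))
7.1 [0.4  0.12 0.38]
(array([ 0.4857, -0.0663, -1.6467]), np.float64(0.0), np.uint64(1694))
0.0 True False
0.1 True False
0.2 True True
0.3 True True
0.4 True True
0.5 True True
0.6 True True
0.7 True True
0.8 False Truec.py:15: RuntimeWarning: overflow encountered in scalar negative
  h=hull(f,box@M.T+[p[0],p[1],0]);return -(h&m).sum()/(h|m).sum()
```

View pics/w2c.png

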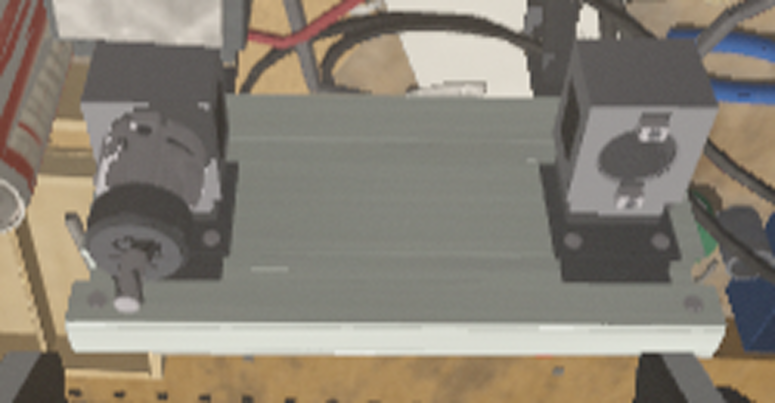

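w2c shows the panel's front top edge level at image row 254, so the rack yaw is about 0.08. Both back plates and the clear gap are visible. My fit overflowed in uint64, so I'll fix that.

```bash
sed -i 's/return -(h&m).sum()\/(h|m).sum()/return -float((h\&m).sum())\/float((h|m).sum())/' c.py
python3 - <<'E'
from h import *
from c import fit
w1=wsnap();print(fit(w1,[.459,-.143,-.58],(310,110,410,215)))
for n,z in(("pod",0),("seat",.045),("lip",.056)): print(n,[(atz(w1,x["centre"],z),x["score"]) for x in tip_of("wrist",n)[:1]])
T=snap("top");print(fit(T,[.459,-.143,-.58],(350,190,410,250)))
# panel edge from the w2 pose
import copy
f=copy.copy(w1);M=np.eye(4);M[:3,:3]=Rt(.083,.5);M[:3,3]=[.4,.12,.38];f["cam_to_world"]=M@np.array(f["T_tool_cam"])
a,b=atz(f,[295,253.5],.24),atz(f,[370,253.65],.24);print(a,b,np.arctan2(a[0]-b[0],b[1]-a[1]))
for c in([227,0],[0,0]):pass
# back-plate gap edges (crop scale 3.1): right edge of full plate ~ (238,165), left edge of empty ~ (541,165): plate top z .143+.060
print(atz(f,[210+238/3.1,150+165/3.1],.203),atz(f,[210+541/3.1,150+165/3.1],.203))
E
```

```text
(array([ 0.4615, -0.1467, -0.5064]), np.float64(-0.7820848611838659), np.uint64(1703))
pod [(array([ 0.4528, -0.1425,  0.    ]), 0.87)]
seat [(array([ 0.4573, -0.1458,  0.045 ]), 0.86)]
lip [(array([ 0.5009, -0.1834,  0.056 ]), 0.73)]
(array([ 0.4627, -0.1477, -0.5618]), np.float64(-0.7632027257240205), np.uint64(538))
[0.628 0.1   0.24 ] [0.6198 0.2044 0.24  ] 0.07905219276450368
[0.5653 0.0857 0.203 ] [0.5546 0.215  0.203 ]
```

```bash
python3 - <<'E'
from h import *
from c import fit,blue
movep([.455,-.146,.20],rv(Rt(-.55,0)))
w=wsnap("w3.png")
m=blue(w);n,l,st,_=cv2.connectedComponentsWithStats(m);i=1+st[1:,4].argmax();print(st[i])
x,y,ww,hh=st[i][:4]
print(fit(w,[.461,-.146,-.53],(max(x-8,0),max(y-8,0),x+ww+8,y+hh+8)))
for n,z in(("pod",0),("seat",.045),("lip",.056)): print(n,[(atz(w,q["centre"],z),q["score"]) for q in tip_of("wrist",n)[:1]])
v=w["img"][:,:,::-1].copy();v[m>0]=v[m>0]//2+np.array([0,0,127],np.uint8);cv2.imwrite("pics/w3m.png",np.hstack([v[:,100:500],w["img"][:,100:500,::-1]]))
E
```

```text
[ 297  143   56   78 2640]
(array([ 0.4619, -0.1494, -0.6391]), np.float64(-0.8541938855500392), np.uint64(3677))
pod [(array([ 0.4539, -0.1421,  0.    ]), 0.73)]
seat [(array([ 0.4567, -0.1471,  0.045 ]), 0.56)]
lip [(array([ 0.4996, -0.1802,  0.056 ]), 0.71)]
```

View pics/w3m.png

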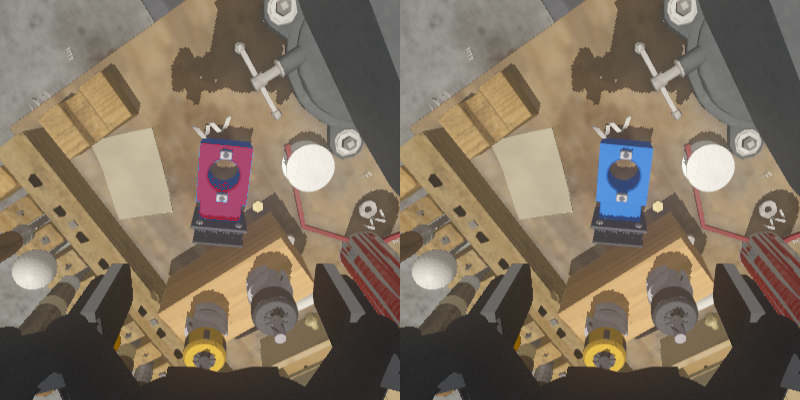

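The mask covers only the top face, because the front side is shaded. The pod is turned slightly more than the tool. I'll refit on the top face only and then grasp.

```bash
sed -i 's/for c in(0,.045)/for c in(.045,)/' c.py
cat > d.py <<'E'
from h import *
from c import fit
w=wsnap();p,sc,_=fit(w,[.461,-.146,-.6],(289,135,361,229));print(p,sc)
yaw=p[2];X=np.array([np.cos(yaw),np.sin(yaw),0]);A=.6
M=Rt(yaw,A);off=.019
g=np.array([p[0],p[1],.025])-.004*X       # grasp point
tcp=g+off*M[:,2]
pre=tcp-.11*M[:,2]
print(tcp,tcp[2],pre,ik(pre,rv(M)),ik(tcp,rv(M)))
movep(pre,rv(M))
move_l(tcp,.1,until_force=15)
grab(70)
s=get_state();print(s["clock"],s["position"],s["finger_gap"],s["grasp_force"],s["contact_force"])
np.save("pod.npy",p)
E
python3 d.py
```

```text
[ 0.456  -0.1454 -0.6492] -0.7999469355266648
[ 0.4614 -0.1495  0.0093] 0.009318623316716113 [ 0.4119 -0.1119  0.1001] [-0.2823 -0.0339 -1.2379 -0.2015 -0.204   0.3072] [-0.3541  0.3839 -1.2354 -0.6281 -0.1649  0.2458]
12.375 [ 0.4614 -0.1494  0.0101] 0.6144503953136861 72.02925324440002 [-4.5077  2.9406 10.1077]
```

```bash
cat > plan.py <<'E'
from h import *
# obstacle grid, 0.2 mm, X -60..40, Z -80..60 relative to groove
r=5;ox,oz=60,80
occ=np.zeros((140*r,100*r),np.uint8)
def blk(x0,x1,z0,z1): occ[int((z0+oz)*r):int((z1+oz)*r),int((x0+ox)*r):int((x1+ox)*r)]=1
blk(0,40,-80,60)
occ[oz*r:(oz+16)*r,ox*r:(ox+4)*r]=0; occ[(oz-7)*r:(oz+33)*r,(ox+4)*r:(ox+22)*r]=0
occ[(oz+40)*r:]=0
D=(cv2.distanceTransform(1-occ,cv2.DIST_L2,5)-cv2.distanceTransform(occ,cv2.DIST_L2,5))/r
poly=np.array([[0,-56],[0,0],[9,0],[9,20],[6,20],[6,4],[-4,4]],float)
P=np.concatenate([np.linspace(poly[i],poly[i+1],40) for i in range(len(poly)-1)])
def clear(X,Z,t):
    x=P[:,0]*np.cos(t)+P[:,1]*np.sin(t)+X;z=-P[:,0]*np.sin(t)+P[:,1]*np.cos(t)+Z
    return D[np.clip((z+oz)*r,0,140*r-1).astype(int),np.clip((x+ox)*r,0,100*r-1).astype(int)].min()
def best(X,ts,Zs=np.arange(-10,14,.4)):
    return max(((clear(X,Z,t),Z,t) for Z in Zs for t in ts),key=lambda q:q[0])
if __name__=="__main__":
    for t in np.radians([45,50,55,60,65]):
        print(round(np.degrees(t)),[(X,*np.round(best(X,[t])[:2],1)) for X in(-24,-18,-12,-9,-6,-3,0,1)])
    for d in range(65,-1,-5):
        t=np.radians(d);b=max(((clear(X,Z,t),X,Z) for X in np.arange(-6,6,.4) for Z in np.arange(-4,12,.4)));print(d,np.round(b,1))
E
python3 plan.py
```

```text
45 [(-24, np.float64(8.0), np.float64(0.0)), (-18, np.float64(4.6), np.float64(1.2)), (-12, np.float64(2.8), np.float64(4.4)), (-9, np.float64(2.8), np.float64(7.6)), (-6, np.float64(3.4), np.float64(9.6)), (-3, np.float64(3.0), np.float64(9.2)), (0, np.float64(1.6), np.float64(6.4)), (1, np.float64(0.6), np.float64(4.0))]
50 [(-24, np.float64(7.7), np.float64(1.6)), (-18, np.float64(4.8), np.float64(2.8)), (-12, np.float64(3.4), np.float64(6.0)), (-9, np.float64(3.4), np.float64(8.4)), (-6, np.float64(3.7), np.float64(10.4)), (-3, np.float64(2.5), np.float64(9.6)), (0, np.float64(1.0), np.float64(6.4)), (1, np.float64(-0.2), np.float64(3.2))]
55 [(-24, np.float64(7.5), np.float64(3.2)), (-18, np.float64(5.0), np.float64(4.4)), (-12, np.float64(3.8), np.float64(7.6)), (-9, np.float64(3.8), np.float64(9.2)), (-6, np.float64(3.8), np.float64(10.8)), (-3, np.float64(2.2), np.float64(9.6)), (0, np.float64(0.6), np.float64(6.8)), (1, np.float64(-0.6), np.float64(3.2))]
60 [(-24, np.float64(7.2), np.float64(4.8)), (-18, np.float64(5.2), np.float64(6.0)), (-12, np.float64(4.4), np.float64(8.8)), (-9, np.float64(4.4), np.float64(10.4)), (-6, np.float64(3.6), np.float64(11.2)), (-3, np.float64(1.9), np.float64(9.6)), (0, np.float64(0.2), np.float64(6.8)), (1, np.float64(-1.0), np.float64(2.4))]
65 [(-24, np.float64(7.0), np.float64(6.8)), (-18, np.float64(5.4), np.float64(7.6)), (-12, np.float64(4.8), np.float64(9.6)), (-9, np.float64(4.8), np.float64(11.2)), (-6, np.float64(3.5), np.float64(10.8)), (-3, np.float64(1.6), np.float64(9.6)), (0, np.float64(0.2), np.float64(8.4)), (1, np.float64(-1.0), np.float64(3.2))]
65 [ 3.5 -6.  11.2]
60 [ 3.6 -6.  11.2]
55 [ 3.8 -6.  10.8]
50 [ 3.7 -6.  10.4]
45 [ 3.8 -5.2 10. ]
40 [ 3.7 -4.4  9.6]
35 [ 3.8 -3.6  8.8]
30 [ 4.  -2.8  8.4]
25 [ 4.4 -1.6  7.6]
20 [ 4.  -1.2  7.6]
15 [ 3.3 -1.2  7.2]
10 [ 2.6 -0.8  9.2]
5 [ 1.8 -0.8 10.4]
0 [ 1.  -1.2 11.2]
```

```bash
cat > e.py <<'E'
from h import *
import sys
p=np.load("pod.npy");A=.6
def pose(x,y,z,yaw,t=0):
    T=np.eye(4);T[:3,:3]=R.from_euler("zy",[yaw,t]).as_matrix();T[:3,3]=[x,y,z];return T
def tool(pos,M): T=np.eye(4);T[:3,:3]=M;T[:3,3]=pos;return T
# pod in tool, as gripped (TCP read after the grab)
PT=np.linalg.inv(pose(p[0],p[1],0,p[2]))@tool([.4614,-.1494,.0101],Rt(p[2],A))
G=np.array([.6245,.160,.200]);YR=.08
def tcp(X,Z,t):
    """tool pose with lip root at X,Z mm from groove, front tipped up t deg"""
    T=pose(0,0,0,YR,np.radians(t));c,s=np.cos(YR),np.sin(YR)
    T[:3,3]=G+[X*c/1e3,X*s/1e3,Z/1e3]-T[:3,:3]@[.057,0,.056]
    W=T@PT;return W[:3,3],rv(W[:3,:3])
INS=[(-45,2,58),(-24,4,58),(-18,5.5,58),(-12,8.4,58),(-9,10,58),(-6,11,58)]
SW=[(-5.6,10.6,52),(-5.2,10,46),(-4.4,9.6,40),(-3.6,8.8,35),(-2.8,8.4,30),(-1.9,7.6,25),(-1.4,7.4,20),(-1.2,7,15),(-1,6.5,10),(-1,6.2,5),(-1,6,1)]
if __name__=="__main__":
    for w in INS+SW:
        q=ik(*tcp(*w));print(w,tcp(*w)[0],q)
    for q in(ik([.4,-.08,.36],tcp(*INS[0])[1]),): print(q)
    s=get_state();move_l(s["position"]+np.array([0,0,.30]),.25)
    s=get_state();print(s["clock"],s["finger_gap"],s["contact_force"])
    a,b=tcp(*INS[0]);movep(a+[-.06,0,.08],b)
    print(get_state()["clock"]);wsnap("h1.png")
    move_l(a,.15,until_force=12)
    s=get_state();print(s["clock"],s["position"]-a,s["contact_force"],s["grasp_force"])
E
python3 e.py
```

```text
(-45, 2, 58) [0.5141 0.1524 0.2202] [0.0983 0.6428 0.2546 1.5906 0.0844 0.0243]
(-24, 4, 58) [0.5351 0.1541 0.2222] [0.0978 0.6868 0.3389 1.6309 0.0842 0.0237]
(-18, 5.5, 58) [0.5411 0.1546 0.2237] [0.0976 0.6995 0.3659 1.6451 0.0842 0.0236]
(-12, 8.4, 58) [0.547  0.1551 0.2266] [0.0975 0.7121 0.3961 1.6629 0.0841 0.0235]
(-9, 10, 58) [0.55   0.1553 0.2282] [0.0974 0.7184 0.4119 1.6722 0.0841 0.0234]
(-6, 11, 58) [0.553  0.1556 0.2292] [0.0973 0.7251 0.4267 1.6804 0.084  0.0233]
(-5.6, 10.6, 52) [0.5519 0.1556 0.2219] [0.1022 0.6238 0.2668 1.5169 0.076  0.0316]
(-5.2, 10, 46) [0.5515 0.1556 0.2142] [0.1077 0.5305 0.1176 1.3563 0.0667 0.0396]
(-4.4, 9.6, 40) [0.5522 0.1557 0.2067] [ 0.1138  0.4447 -0.0224  1.1975  0.0561  0.0473]
(-3.6, 8.8, 35) [0.5535 0.1558 0.2   ] [ 0.1193  0.3791 -0.1352  1.0634  0.0463  0.0534]
(-2.8, 8.4, 30) [0.5553 0.1558 0.1937] [ 0.1253  0.3182 -0.2442  0.9284  0.0354  0.0589]
(-1.9, 7.6, 25) [0.5578 0.1559 0.1872] [ 0.1317  0.2636 -0.3509  0.7897  0.0236  0.0639]
(-1.4, 7.4, 20) [0.5603 0.1559 0.1814] [ 0.1385  0.2141 -0.4552  0.6484  0.0106  0.0681]
(-1.2, 7, 15) [0.563  0.1559 0.1756] [ 0.1458  0.1718 -0.558   0.5014 -0.0033  0.0715]
(-1, 6.5, 10) [0.5661 0.156  0.17  ] [ 0.1534  0.1388 -0.6586  0.3476 -0.0182  0.0737]
(-1, 6.2, 5) [0.5695 0.156  0.1648] [ 0.1613  0.1161 -0.7569  0.1858 -0.034   0.0745]
(-1, 6, 1) [0.5726 0.156  0.161 ] [ 0.1677  0.1077 -0.8335  0.0487 -0.0471  0.0741]
[-0.3132  0.3537  0.138   1.7636 -0.0809 -0.353 ]
13.725 0.6084121355990563 [ 0.3853  0.3338 -1.7776]
14.8333
15.7 [-0.0001 -0.0001  0.0007] [ 0.8661  0.2594 -2.3254] 73.47501933574677
```

```bash
python3 - <<'E'
from h import *
from e import *
f=wsnap("h2.png")
T=tool(*(lambda s:(s["position"],R.from_rotvec(s["eef_rot"]).as_matrix()))(get_state()))@np.linalg.inv(PT)
for n,l in(("seat",[0,0,.045]),("pod",[0,0,0]),("lip",[.057,0,.056])):
    print(n,[(x["centre"],x["score"]) for x in tip_of("wrist",n)[:2]],"expect",proj(f,(T@[*l,1])[:3]))
for n,z,l in(("groove",.2,G),("full_pod",.143,0),("empty_pod",.143,0)): print(n,[(x["centre"],x["score"],atz(f,x["centre"],z)) for x in tip_of("wrist",n)[:1]])
print("exp groove",proj(f,G))
cv2.imwrite("pics/h2c.png",cv2.resize(f["img"][:,120:520,::-1],(600,600)))
E
```

```text
seat [([320.6, 299.3], 0.72)] expect [323.4967 297.5396]
pod [([322.0, 220.6], 0.61)] expect [323.3126 221.4348]
lip [([321.1, 348.7], 0.9)] expect [323.3416 348.0108]
groove []
full_pod [([179.5, 311.2], 0.55, array([0.5755, 0.0472, 0.143 ]))]
empty_pod [([448.0, 300.9], 0.91, array([0.5618, 0.2639, 0.143 ]))]
exp groove [325.7709 421.5384]
```

View pics/h2c.png

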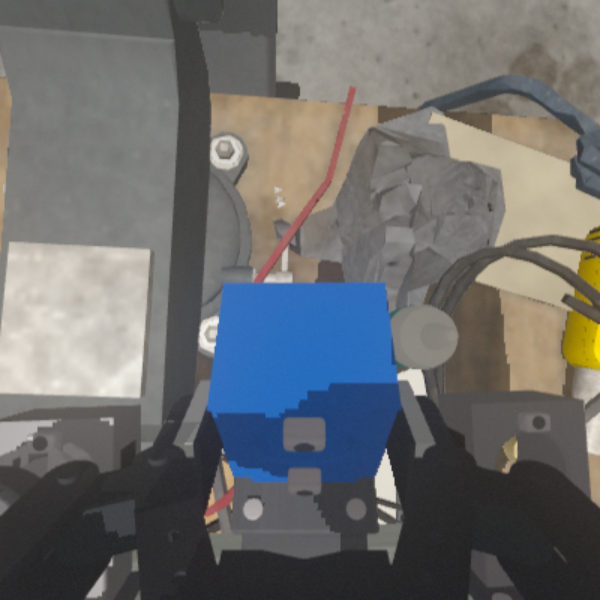

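h2c shows the pod held square and tipped front up between the two grey pods. The seat, lip and origin are within 3 px of my prediction. Now I'll insert it.

```bash
python3 - <<'E'
from e import *
f0=np.array(get_state()["contact_force"])
for w in INS[1:]+SW:
    a,b=tcp(*w);h=move_l(a,.06,rot=b,until_force=15)
    s=get_state();print(w,h,np.round(1e3*(s["position"]-a),1),np.round(s["contact_force"]-f0,1),round(s["clock"],1))
    if h: break
E
```

```text
(-24, 4, 58) False [-0.2 -0.  -0.2] [ 0.5 -1.2  0.7] 16.6
(-18, 5.5, 58) False [-0.1 -0.   0. ] [0.  0.1 0.8] 16.8
(-12, 8.4, 58) False [-0.1 -0.   0. ] [-0.1  0.5  1. ] 17.1
(-9, 10, 58) False [0. 0. 0.] [ 0.  -1.8  0.6] 17.3
(-6, 11, 58) False [ 0.2 -0.  -0. ] [-0.4 -0.6  0.6] 17.6
(-5.6, 10.6, 52) False [-0.9  0.1  1.1] [ 0.5 -0.4  1.2] 17.8
(-5.2, 10, 46) False [-0.6 -0.   0.9] [-0.1  0.   1.3] 18.1
(-4.4, 9.6, 40) False [ 0. -0.  1.] [ 1.2 -1.   1.6] 18.4
(-3.6, 8.8, 35) False [ 0.3 -0.   0.8] [ 0.9 -0.5  0.1] 18.7
(-2.8, 8.4, 30) False [-0.1 -0.   0.5] [ 0.7 -0.5  1.9] 18.9
(-1.9, 7.6, 25) False [0.3 0.1 0.7] [-0.3 -0.7  1. ] 19.2
(-1.4, 7.4, 20) False [0.2 0.  0.5] [-0.2 -1.4  1.9] 19.4
(-1.2, 7, 15) False [0.5 0.  0.4] [0.  0.  1.2] 19.7
(-1, 6.5, 10) False [1.3 0.2 0.9] [ 1.2 -0.7  1.2] 20.0
(-1, 6.2, 5) False [1.  0.2 0.6] [-7.9 -0.8 -0.5] 20.3
(-1, 6, 1) False [ 0.3  0.1 -0. ] [-6.   0.2 -0.9] 20.5
```

```bash
python3 - <<'E'
from e import *
move_l(tcp(-1.5,6,1.5)[0],.03,rot=tcp(-1.5,6,1.5)[1])
a,b=tcp(-1.5,-3,1.5);h=move_l(a,.02,rot=b,until_force=8)
s=get_state();print(h,np.round(1e3*(s["position"]-a),1),s["contact_force"],s["clock"])
h2=move_l(s["position"]+[.004,0,0],.02,until_force=6);s=get_state();print(h2,s["position"],s["contact_force"])
let_go();sleep(.3)
s=get_state();print(s["position"],s["contact_force"],s["finger_gap"],s["clock"])
f=wsnap("r1.png")
for n,l in(("seat",0),("lip",0),("pod",0)): print(n,[(x["centre"],x["score"]) for x in tip_of("wrist",n)[:2]])
M=R.from_rotvec(s["eef_rot"]).as_matrix()
move_l(s["position"]-.10*M[:,2],.15,until_force=15)
s=get_state();print(s["position"],s["contact_force"],s["clock"])
f=wsnap("r2.png");S=snap("scene")
for n,z in(("seat",.187),("lip",.2),("pod",.143)):
    q=tip_of("wrist",n)[:1];print(n,[(x["centre"],x["score"],atz(f,x["centre"],z)) for x in q])
cv2.imwrite("pics/r2c.png",np.hstack([f["img"][:,120:520,::-1],cv2.resize(S["img"][120:320,250:450,::-1],(400,400))]))
E
```

```text
True [-0.5 -0.1  6.2] [-0.6772  0.0064 -3.0783] 21.05
True [0.5712 0.1556 0.1563] [ 0.2542 -0.1005  0.6962]
[0.5696 0.1554 0.1549] [ 0.2935  1.6712 -0.0712] 0.9973961407639463 22.15
seat [([326.0, 297.4], 0.66)]
lip [([320.1, 349.4], 0.97)]
pod [([324.4, 221.0], 0.92)]
[0.5167 0.151  0.2393] [ 0.3469  0.4897 -0.5777] 23.1667
seat [([323.7, 221.4], 0.69, array([0.5685, 0.1557, 0.187 ]))]
lip []
pod [([324.8, 176.2], 0.56, array([0.5618, 0.1563, 0.143 ]))]
```

View pics/r2c.png

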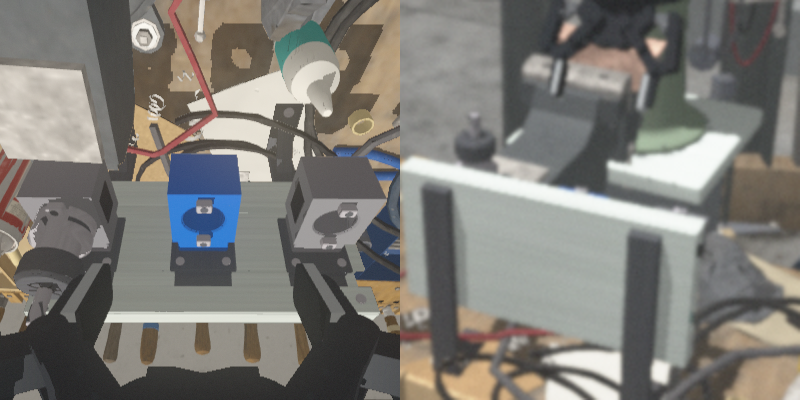

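r2c shows the blue pod hanging between the grey pods at the same height, with its plate flat on the panel. Next I'll find the chuck's position and turn.

```bash
cat > k.py <<'E'
from h import *
s=get_state();move_l([.48,.1,.37],.3)
views=[([.455,-.225,.235],-.1,.5),([.50,-.16,.25],-.75,.45),([.47,-.30,.25],.45,.45)]
fs=[];rc=[];rn=[];rs=[]
for p,y,a in views:
    if ik(p,rv(Rt(y,a))) is None: print("no",p); continue
    try: movep(p,rv(Rt(y,a)))
    except MotionError as e: print(e);continue
    f=wsnap();fs.append(f)
    for n,l,z in(("chuck",rc,.075),("nut",rn,.12),("spare_chuck",rs,.075)):
        q=tip_of("wrist",n)[:1]
        if q: l.append(ray(f,q[0]["centre"]));print(n,q[0]["score"],atz(f,q[0]["centre"],z))
for l in(rc,rn,rs): print(len(l),*tri(l))
import pickle;pickle.dump(fs,open("k.pkl","wb"));print(get_state()["clock"])
E
python3 k.py
```

```text
chuck 0.9 [ 0.58   -0.2462  0.075 ]
nut 0.6 [ 0.576  -0.2432  0.12  ]
spare_chuck 0.6 [ 0.5729 -0.1637  0.075 ]
chuck 0.58 [ 0.5838 -0.2442  0.075 ]
nut 0.66 [ 0.5806 -0.2419  0.12  ]
spare_chuck 0.68 [ 0.576  -0.1632  0.075 ]
chuck 0.74 [0.6258 0.4653 0.075 ]
nut 0.57 [ 0.5786 -0.2408  0.12  ]
spare_chuck 0.57 [ 0.576  -0.1663  0.075 ]
3 [ 0.4223 -0.1667  0.2693] [np.float64(0.06314045272440937), np.float64(0.056788036055944846), np.float64(0.027315944454120427)]
3 [ 0.5789 -0.2419  0.1197] [np.float64(0.0021685385985197396), np.float64(0.0016238632047179664), np.float64(0.001241553255368197)]
3 [ 0.578  -0.1638  0.0714] [np.float64(0.0013027227993207032), np.float64(0.0006342085044500229), np.float64(0.0008080062346793827)]
28.4833
```

```bash
cat > u.py <<'E'
from h import *
import pickle
fs=pickle.load(open("k.pkl","rb"));C=np.array([.580,-.243])
rows=[]
az=np.arange(90,270.1,.5)          # 0 = +x, 180 = facing robot
for f in fs:
    zs=np.arange(.140,.070,-.0005)
    mp=np.array([[proj(f,[C[0]+.023*np.cos(np.radians(a)),C[1]+.023*np.sin(np.radians(a)),z]) for a in az] for z in zs]).astype(np.float32)
    st=cv2.remap(f["img"][:,:,::-1],mp[...,0],mp[...,1],cv2.INTER_CUBIC)
    st=cv2.resize(st,(500,180))
    for a in range(90,271,30):
        x=int((a-90)/180*499);cv2.line(st,(x,165),(x,180),(0,0,255),1);cv2.putText(st,str(a),(min(x+2,470),178),0,.4,(0,0,255),1)
    c=proj(f,[*C,.095]).astype(int);cr=f["img"][max(c[1]-35,0):c[1]+35,max(c[0]-55,0):c[0]+55,::-1]
    rows.append(np.hstack([st,cv2.resize(cr,(280,180),interpolation=2)]))
cv2.imwrite("pics/u.png",np.vstack(rows))
E
python3 u.py
```

```text
(no output)
```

View pics/u.png

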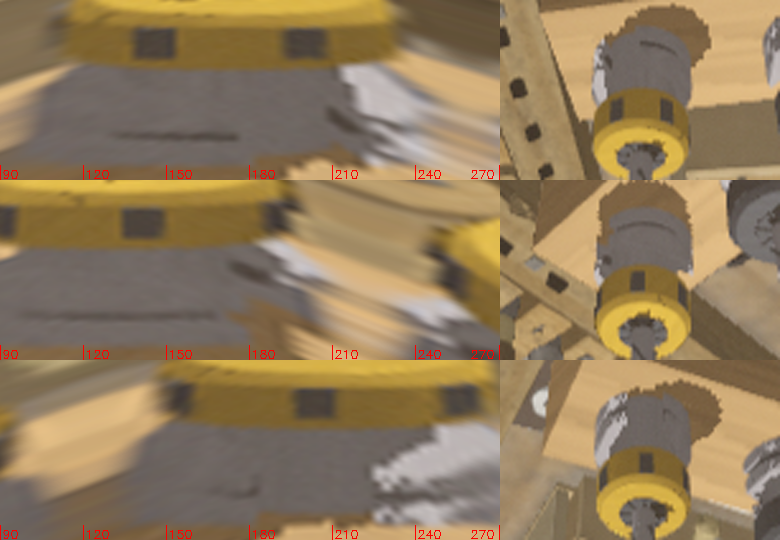

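u.png shows the flange strips. The six nut slots sit at consistent azimuths (~145, 201), and there is a dark line at about 100–175°. I'll quantify the notch with a polar colour map, with C corrected using the brass mask.

```bash
cat > v.py <<'E'
from h import *
import pickle
from scipy.optimize import least_squares
fs=pickle.load(open("k.pkl","rb"))
def circ(c,r,z,n=72):
    a=np.linspace(0,2*np.pi,n,endpoint=False);return [[c[0]+r*np.cos(t),c[1]+r*np.sin(t),z] for t in a]
from c import hull
from scipy.optimize import minimize
ms=[]
for f in fs:
    h=cv2.cvtColor(f["img"],cv2.COLOR_RGB2HSV);m=cv2.inRange(h,(20,110,60),(32,255,255))
    c=proj(f,[.58,-.243,.12]).astype(int);k=np.zeros_like(m);cv2.circle(k,tuple(int(v) for v in c),24,255,-1);m&=k
    n,l,st,_=cv2.connectedComponentsWithStats(m);m=(l==1+st[1:,4].argmax()).astype(np.uint8)
    hc,_=cv2.findContours(m,0,2);q=np.zeros_like(m);cv2.fillConvexPoly(q,cv2.convexHull(max(hc,key=len)),1);ms.append(q)
def cost1(p,f,m):
    h=hull(f,circ(p,.021,.109)+circ(p,.021,.131));return -float((h&m).sum())/float((h|m).sum())
Cs=[]
for f,m in zip(fs,ms):
    r=minimize(cost1,[.58,-.243],args=(f,m),method="Nelder-Mead",options=dict(initial_simplex=[[.58,-.243],[.588,-.243],[.58,-.235]]));Cs.append(r.x);print(r.x,r.fun)
np.save("Cs.npy",Cs)
for i,f in enumerate(fs):
    hsv=cv2.cvtColor(f["img"],cv2.COLOR_RGB2HSV).astype(np.float32)
    print("view",i)
    for r,z in((.0185,.0755),(.0215,.0755),(.0275,.0755),(.023,.080),(.023,.086),(.023,.092)):
        az=np.arange(90,271,10);mp=np.array([[proj(f,[Cs[i][0]+r*np.cos(np.radians(a)),Cs[i][1]+r*np.sin(np.radians(a)),z]) for a in az]],np.float32)
        s=cv2.remap(hsv,mp[...,0],mp[...,1],1)[0];print(r,z,"S",s[:,1].astype(int),"V",s[:,2].astype(int))
E
python3 v.py
```

```text
[ 0.5839 -0.2436] -0.8766086298258895
[ 0.5831 -0.2455] -0.8533834586466166
[ 0.5834 -0.2412] -0.8653696498054475
view 0
0.0185 0.0755 S [31 30 37 38 34 35 29 30 31 30 28 27 31 35 31 37 31 22 25] V [111 109 105 102 104 105 107 113 108 111 112 110 110 110 110  98 109 125
 135]
0.0215 0.0755 S [31 33 31 29 32 30 32 31 29 32 46 52 91 71 29 19 11 18 20] V [112 113 111 109 111 113 112 112 111 112 114 112 117 116 111 147 189 159
 148]
0.0275 0.0755 S [108 118 118 116 118 117 106  94 102 107 116 107 110 110 104 106 105 106
 109] V [208 124 128 126 124 119 122 119 118 120 152 208 197 206 209 215 215 215
 204]
0.023 0.08 S [63 34 31 29 26 31 32 31 32 30 27 32 67 29 23 11 58 86 46] V [140 112 112 111 110 112 112 114 108 111 110 111 110 111 132 192 187 175
 169]
0.023 0.086 S [66 47 33 30 30 30 32 33 32 30 32 29 30 43 16 18 68 58 20] V [146 119 111 109 108 108 110 110 104 111 111 109 110  94 161 142 173 166
 183]
0.023 0.092 S [67 38 33 29 31 30 30 26 32 30 29 29 52 30 11 17 39 57 72] V [151 119 112 111 111 111 111 112 113 111 111 110  81 121 194 186 184 177
 173]
view 1
0.0185 0.0755 S [34 36 
[... 1281 characters left out ...]
9 110 109 110 110 110 147 168 188 150
 138]
0.0275 0.0755 S [103 112 120 116 117 119 117 115 118 120 123 111 116 112 103  98 106 106
 110] V [191 182 124 123 120 117 122 124 120 118 119 192 169 191 198 209 211 211
 201]
0.023 0.08 S [28 36 52 83 63 40 31 26 28 32 33 29 29 32 26 19 22 18 20] V [110 111 110 116 110 108 108 108 109 110 107 109 108 109 113 137 135 145
 141]
0.023 0.086 S [30 40 72 83 63 43 29 30 31 37 30 28 32 29 15 21 26 24 22] V [111 115 153 117 112 108 108 107 102  98 107 107 110 109 166 131 120 120
 129]
0.023 0.092 S [112  93  91  97  76  32  31  29  26  29  29  29  29  28  11  13  11  20
  21] V [136 173 177 185 147 106 106 112 109 108 107 107 109 108 183 189 175 139
 132]
```

```bash
python3 - <<'E'
from h import *
import pickle
fs=pickle.load(open("k.pkl","rb"));Cs=np.load("Cs.npy")
az=np.arange(160,251,2)
for i in(0,2):
  for C in(Cs[i],Cs.mean(0)):
    f=fs[i];h=cv2.cvtColor(cv2.resize(f["img"],None,fx=1,fy=1),cv2.COLOR_RGB2HSV).astype(np.float32)
    for r in(.0195,.0205,.0215,.0222):
        mp=np.array([[proj(f,[C[0]+r*np.cos(np.radians(a)),C[1]+r*np.sin(np.radians(a)),.0753]) for a in az]],np.float32)
        print(i,r,"".join("%4d"%v for v in cv2.remap(h,mp[...,0],mp[...,1],1)[0][:,1]))
print(az)
# fresh look at the seat pod pose too? grasp yaw feasibility
for c in (25-90,25-60,25-30,25,25+30,25+60):
    print(c,ik([.5835,-.2435,.101],rv(Rt(np.radians(c),0))))
E
```

```text
0 0.0195   31  30  29  29  29  28  28  30  30  31  30  30  31  31  31  31  31  30  29  29  28  30  33  35  36  37  40  43  40  54  72  73  49  35  31  31  30  31  31  32  32  32  32  32  30  25
0 0.0205   32  30  27  28  31  29  29  32  30  28  30  33  37  38  38  38  37  34  36  36  39  40  45  47  54  58  61  63  80 101  85  58  38  29  28  29  29  29  29  27  26  27  28  28  25  20
0 0.0215   30  31  27  27  30  29  29  31  29  29  34  42  49  50  49  48  51  53  56  58  56  67  73  78  84  96  99 102 112 101  79  49  34  28  28  29  27  22  19  17  18  19  18  15  12  11
0 0.0222   30  31  29  28  27  27  28  28  29  31  38  53  64  68  69  67  68  70  78  84  85  90  97 102 104 116 115 116 113 107  73  43  27  23  26  31  26  18  16  16  15  15  15  14  12  11
0 0.0195   32  30  28  29  30  29  29  31  30  30  30  31  33  33  33  32  32  32  31  31  31  31  33  37  39  41  40  46  46  56  75  84  60  39  30  30  30  30  31  31  31  32  32  32  32  28
0 0.0205   31  31  27  27  31  30  29  32  30  27  30  34  40  42  43  42  42  41  41  40  43  45  51  54  60  64  71  71  82  99 
[... 1811 characters left out ...]
 0.0222   29  30  30  30  30  30  30  33  57  83  92  94  83  79  79  82  86  93  90  88  92  91  91  94 101 109 114 114 110 106  77  21  21  25  19  17  16  24  23  13  13  15  20  32  37  40
[160 162 164 166 168 170 172 174 176 178 180 182 184 186 188 190 192 194
 196 198 200 202 204 206 208 210 212 214 216 218 220 222 224 226 228 230
 232 234 236 238 240 242 244 246 248 250]
-65 [-0.512   0.5584 -0.1104  0.902   0.      0.6225]
-35 [-0.512   0.5584 -0.1104  0.902   0.      0.0989]
-5 [-0.512   0.5584 -0.1104  0.902   0.     -0.4247]
25 [-0.512   0.5584 -0.1104  0.902  -0.     -0.9483]
55 [-0.512   0.5584 -0.1104  0.902   0.     -1.4719]
85 [-0.512   0.5584 -0.1104  0.902  -0.     -1.9955]
```

Notch edges come out at about 181–226°, so the chuck's x axis is at ~203° (= 23°), centred at about (0.5835, -0.2435). I'll grasp it with a heading of 38° to stay clear of the spare.

```bash
cat > g.py <<'E'
from h import *
H=np.radians(38);C=np.array([.583,-.2435])
M=rv(Rt(H,0))
s=get_state();move_l(s["position"]+[0,0,.05],.25)
movep([*C,.25],M)
f=wsnap()
for n,z in(("nut",.12),("chuck",.075),("spare_chuck",.075)): print(n,[(atz(f,x["centre"],z),round(x["score"],2)) for x in tip_of("wrist",n)[:1]])
h=move_l([*C,.098],.12,until_force=12);s=get_state();print(h,s["position"])
if not h:
    grab(90);s=get_state();print(s["position"],s["finger_gap"],s["grasp_force"],s["contact_force"])
    h=move_l([*C,.30],.15,until_force=25);s=get_state();print(h,s["position"],s["finger_gap"],s["contact_force"],s["clock"])
E
python3 g.py
```

```text
nut [(array([ 0.5788, -0.2435,  0.12  ]), 0.98)]
chuck [(array([ 0.5835, -0.2425,  0.075 ]), 0.85)]
spare_chuck [(array([ 0.5762, -0.1661,  0.075 ]), 0.89)]
False [ 0.5836 -0.2438  0.0989]
[ 0.5832 -0.2433  0.099 ] 0.44385984923488825 89.50693488121033 [-2.3881  2.1853  5.1745]
False [ 0.5825 -0.2433  0.2989] 0.44263827695346536 [-0.3642 -0.0457 -3.2626] 33.125
```

```bash
cat > p.py <<'E'
from h import *
HP=np.radians(38-23)+.08;MP=rv(Rt(HP,0));S=np.array([.568,.1557])
if __name__=="__main__":
    move_l([.5825,-.2433,.41],.25)
    movep([*S,.41],MP)
    move_l([*S,.34],.15)
    s=get_state();f=wsnap("p1.png");print(s["position"],s["clock"])
    for n,l in(("nut",.023),("chuck",-.022)):
        print(n,[(x["centre"],round(x["score"],2),"exp",proj(f,s["position"]+[0,0,l]),"at",atz(f,x["centre"],s["position"][2]+l)-s["position"]) for x in tip_of("wrist",n)[:2]])
    for n,z in(("seat",.187),("pod",.143),("full_pod",.143),("empty_pod",.143)): print(n,[(atz(f,x["centre"],z),round(x["score"],2)) for x in tip_of("wrist",n)[:2]])
    c=proj(f,s["position"]-[0,0,.03]).astype(int);print(c)
    cv2.imwrite("pics/p1c.png",cv2.resize(f["img"][60:400,140:500,::-1],(635,600),interpolation=2))
E
python3 p.py
```

```text
[0.5684 0.1551 0.3407] 35.8167
nut [([321.6, 258.8], 0.94, 'exp', array([323.8361, 262.6604]), 'at', array([-0.0017, -0.0018,  0.023 ]))]
chuck [([323.4, 222.4], 0.58, 'exp', array([323.5748, 227.2925]), 'at', array([-0.0032, -0.0012, -0.022 ]))]
seat [(array([0.5666, 0.155 , 0.187 ]), 0.78)]
pod [(array([0.568 , 0.1544, 0.143 ]), 0.65)]
full_pod [(array([0.5762, 0.048 , 0.143 ]), 0.88), (array([0.6387, 0.1811, 0.143 ]), 0.66)]
empty_pod [(array([0.5572, 0.2606, 0.143 ]), 0.9)]
[323 222]
```

View pics/p1c.png

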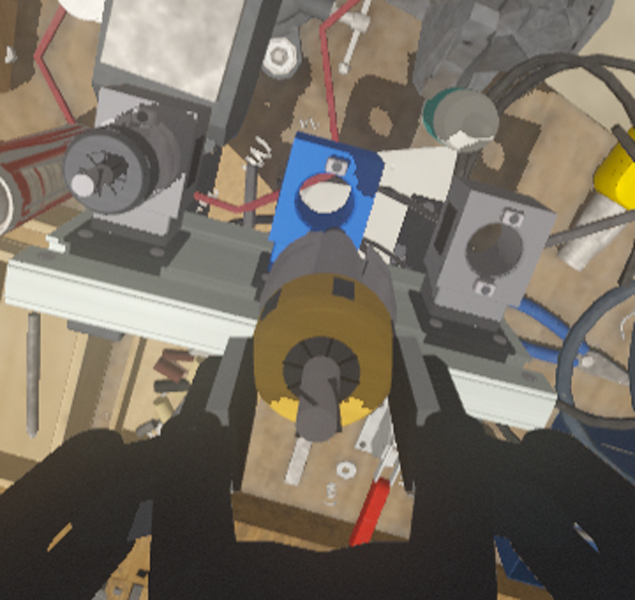

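p1c shows the chuck held upright above the blue pod, with its flange notch facing the visible front key at (338, 165). The offset is only about 2 mm, so I'll correct for it and lower under force control.

```bash
cat > q.py <<'E'
from h import *
from p import MP
T=np.array([.5697,.1566])
move_l([*T,.285],.12)
h=move_l([*T,.232],.06,until_force=10);s=get_state();print(h,s["position"],s["contact_force"],s["clock"])
if not h:
    h=move_l([*T,.206],.025,until_force=10);s=get_state();print(h,s["position"],s["contact_force"],s["wrist_torque"],s["clock"])
E
python3 q.py
```

```text
False [0.57   0.1566 0.2325] [-0.5061 -0.1108 -3.3728] 37.8083
True [0.5692 0.156  0.2116] [-2.5302 -0.2995  5.2772] [-0.2195  0.3423  0.0536] 38.5917
```

Contact came at TCP z = 0.2116, which puts the flange at 0.1876. That is the seated height; on the keys it would be 8 mm higher. I'll release and check.

```bash
python3 - <<'E'
from h import *
s=get_state();let_go();sleep(.3)
move_l(s["position"]+[0,0,.13],.12,until_force=15)
move_l([.49,.13,.36],.2,rot=rv(Rt(.08,.4)))
f=wsnap("z1.png");s=get_state();print(s["position"],s["contact_force"],s["clock"])
for n,z in(("chuck",.187),("nut",.232),("pod",.143),("seat",.187),("full_pod",.143),("empty_pod",.143)): print(n,[(atz(f,x["centre"],z),round(x["score"],2)) for x in tip_of("wrist",n)[:2]])
for n,P in(("seated nut",[.568,.1555,.232]),("8 high",[.568,.1555,.24])): print(n,proj(f,P))
print([x["centre"] for x in tip_of("wrist","nut")[:1]])
c=proj(f,[.568,.156,.19]).astype(int)
cv2.imwrite("pics/z1c.png",cv2.resize(f["img"][c[1]-50:c[1]+70,c[0]-100:c[0]+100,::-1],(800,480),interpolation=2))
E
```

```text
[0.491  0.1301 0.3601] [-0.1531 -0.2688  0.221 ] 41.45
chuck [(array([0.5694, 0.1577, 0.187 ]), 0.95)]
nut [(array([0.5628, 0.1546, 0.232 ]), 0.77)]
pod [(array([0.5642, 0.1569, 0.143 ]), 0.81)]
seat [(array([0.5668, 0.1561, 0.187 ]), 0.58)]
full_pod [(array([0.5749, 0.0472, 0.143 ]), 0.8), (array([ 0.5374, -0.1168,  0.143 ]), 0.28)]
empty_pod [(array([0.5613, 0.2651, 0.143 ]), 0.61)]
seated nut [341.3493 198.9186]
8 high [341.6924 204.0786]
[[341.1, 195.1]]
```

View pics/z1c.png

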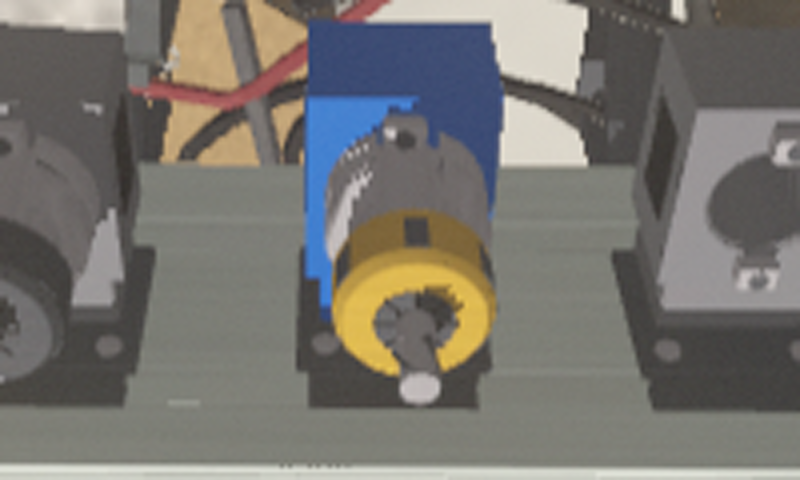

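The front key sits inside the flange notch at (405, 135), and the flange is down on the pod, which hangs level with its neighbours. I'll hand in.

```bash
python3 -c "
from cell import *
print(sign_off())"
```

```text
the job is handed in; nothing more can be done
None
```

The blue pod hangs in the upper slot's gap and the brass-nutted chuck sits over its keys; I handed the job in at about 41 s, and no verdict was shown.

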